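# Spot-check the incubator's air with a hand-held probe

## Robot

A 6-joint arm with a two-finger parallel gripper is mounted at the origin on a cart in front of the work surface, level with it; the furniture and walls round the work are solid. World frame = base frame: x ahead of the robot, y to its left, z up, the work surface at z = 0. Lengths are in m, angles in degrees, forces in N, time in s.
With the tool pointing down it reaches from about 0.4 to 0.825 m from the base axis. Payload 7 kg.
Tool frame: the origin (TCP) lies on the centre line of the jaws, within the pads' length; the fingertips stand 19 mm ahead of it and the grasp point (between the pads) is the TCP (r.tip_extent is the distance from the TCP to the fingertips, in m); z points along the fingers, y is the line along which they close (so a half turn about z gives the same grasp; the last joint's range is limited). The gripper opens to 88 mm and grips with 3 to 60 N. Pads are 19 mm wide; open, the fingers measure 130 mm over their backs; the gripper's body (78 mm by 193 mm) begins 47 mm behind the grasp point.
Start: joints at [-46.633, 20.546, 0.682, 0, -70.136, -16.507], TCP at [0.305, -0.602, 0.246] pointing down, gripper open.
Joint ranges: [-176.03, 176.03], [-82.01, 121.73], [-58.28, 71.71], [-173.87, 95.51], [-174.79, -0.11], [-173.66, 173.66]. Speed limits (degrees/s): [136.94, 136.94, 172.46, 180, 180, 180].

## Interface

Orientations are given as [roll, pitch, yaw] about the fixed x, y, z axes, in that order (R = Rz(yaw) Ry(pitch) Rx(roll)).
In Python, from plant import r gives the robot as it stands. The module is installed in compiled form; this text tells all that it offers.
- The arm moves only by the tool jog_arm, never from a script. Its argument "deltas" is a list that holds one entry, the list of rows, each a list of 5 numbers: the opening, from -1 (shut) to 1 (fully open), then the shift along the world's x, y, z in cm, then the turn about the world's z in rad. In form: [[[claw, dx, dy, dz, turn], ...]]. A call has 1 to 8 rows; each row shifts and turns the commanded pose from where the row before left it; what a row does not reach is not made up. A row lasts 1/8 s, in which the tool goes at most 62.5 mm and 10.7 degrees, less where a joint would pass 70% of its speed; a pose out of reach is approached as far as the arm can. A call with a gripper value outside its range is refused whole. The fingers move at their own pace and stop on an object; "force" is the grip in N (left out, the last holds). Time passes only in rows, so rows that do not move let the fingers close. It gives the time, the measured TCP pose, the force, the opening and the grip force at its end, in the units of the state.
- r.get_state(): the state, without advancing time (a new reading comes with each control period).
- r.capture(name): name is "side" or "top" or "wrist"; returns the picture (400x640x3 uint8, blue, green, red); there is no depth.
- r.camera_info(name): a dict with "fx", "fy", "cx", "cy" (pixels), "k1" (the pictures are not rectified: a ray, as slopes to the right and down, at radius r is drawn at 1 + k1 r^2 times it, then the intrinsics apply), "view" (4x4, takes a point from world to camera coordinates). Camera axes: x right, y up, looking along -z (the intrinsics and any distortion apply to the point x, -y, -z); pixel columns grow to the right and rows downward; lengths in m; the calibration is good to about 2 mm. A picture is of the moment at which its call begins: read the wrist's pose just before it. camera_info takes no time and is no camera call; for the wrist camera it gives the pose at the moment of the call.
- r.close_job(): hands the job in; it is judged then, once.
The state is a dict: "time_s": time; "joints": joint angles; "qd": joint speeds; "joint_torque": joint torques, N m; "tcp_pos": TCP position; "eef_rot": TCP orientation; "contact_force": force on the tool from outside, world axes, zero at the start; "moment": the same for the moment, N m; "gripper_width": finger opening in m; "gripper_force": force on a finger pad.
Only numpy, scipy, OpenCV 4.12 (cv2) and the standard library are available. Lean on these libraries where they do the work, as an engineer would, in place of code of your own. Each camera call takes 0.05 s, during which the arm holds its last target. There are 200 camera calls.

## Task

Prepare a spot reading of the air in the small bench incubator: lower its open lid without slamming until it is fully shut, then take the thermometer probe out of its bench holder and lower its steel stem upright through the middle of the round guide sleeve in the lid, until the tip is half way between the chamber floor and the underside of the lid. The stem must never touch the sleeve or any other part of the incubator, or it would read the metal and not the air. Finish while still holding the probe there by its handle, upright, still and centred in the sleeve (do not let go or rest it on anything), and leave the brown bottle, the stopper and the sample tube beside the incubator where they are.

Things in the scene. Friction and masses are not known exactly. Their poses are not given: they have to be found in the camera images.
- incubator: White bench incubator, fixed, 160 deep (x) x 190 wide (y) x 115 mm high without lid. Origin: centre of its underside; front with grey control panel faces its own -x, z up. Open-topped chamber, walls 14 mm, floor 30 mm and shut lid's underside 115 mm above the origin. A block with sample tubes stands at the rear inside (own x > 20 mm, below 72 mm); under the sleeve it is empty.
- chamber_lid (a joint): Lid angle: 0 = fully shut, grows as it opens upward (to 1.4 rad) about the hinge along the top of the rear (+x) wall. Stiff hinge, no latch: the lid stays at whatever angle it is left; pressing its front edge down from above with closed fingers (about 1 to 6 N) lowers it.
- lid_hinge (a point): Point midway along the lid's hinge axis, level with the lid's underside; 80 mm behind (+x) and 115 mm above the incubator's origin. Its axes turn with the lid and equal the incubator's when it is shut; the lid reaches 160 mm from here towards its own -x.
- lid_front (a point): Middle of the lid's front edge, on its outer (upper) face; moves with the lid. The lid is 160 mm long from hinge to here, 190 mm wide, 10 mm thick; a grey finger tab 60 mm wide, 2 mm lower than this face, juts 19 mm past it.
- port (a point): Centre of the upper mouth of the black guide sleeve in the lid; moves with the lid. Lid shut: at own x = -20 mm, y = 0, 139 mm above the incubator's origin. The bore is 18 mm wide, 36 mm long, upright when the lid is shut; the sleeve stands 14 mm above the lid's outer face and 12 mm below its underside. z runs up the bore.
- holder: Grey bench holder of the probe, fixed: foot 84 x 74 x 12 mm, upright hollow tower 47 (x) by 37 (y) mm with an open slot in front, its top 136 mm above the origin. Origin: centre of its underside. The probe's handle sits 22 mm deep in the open top with 1.5 mm play each side, its lower end on a ledge.
- probe: Thermometer probe, 0.06 to 0.13 kg, upright in the holder at the start: round steel stem 6 mm thick, 100 mm long, below a white handle 30 (x) x 20 (y) x 80 mm high with a small dark display. Origin: the stem's tip, z up the stem; handle at z = 100 to 180 mm, centred on it. In the holder the tip is 14 mm above the worktop; the upper 58 mm of the handle is free to grip on either pair of sides.
- probe_tip (a point): The lower tip of the probe's stem (the probe's origin).
- amber_bottle: Brown bottle with a dark cap, 60 mm wide, 142 mm tall, standing right of the incubator. Origin: centre of its underside. Leave it where it is.
- stopper: Brown conical rubber stopper, 30 mm wide, 28 mm high, standing between the sample tube and the brown bottle. Origin: centre of its underside. Leave it where it is.
- falcon_tube: White sample tube with a screw cap, 112 mm long (y), 33 mm thick, lying right of the holder. Origin: centre of its underside. Leave it where it is.
There are look-alikes about, which are no part of the job. There is more than one size of the probe; the one meant has the size given above.

How it is judged (in metres and radians):
On the way, in this order (a step that is already met when the one before it is completed fails the run):
1. the lid is fully shut (value of joint chamber_lid below 0.03 rad), for 0.2 s.
2. the probe is out of the holder, its tip above the mouth of the guide sleeve, the lid still shut (value of joint chamber_lid below 0.03 rad and horizontal distance between probe_tip and port below 0.02 m and z of probe_tip in the frame of incubator above 0.139 m), for 0.05 s.
At the end, for the whole second after the job is handed in: The lid is shut (within 0.03 rad); the fingers hold the probe (more than 1 N) still (under 10 mm/s) and upright (within 0.06 rad), its tip within 4 mm of the bore's axis and within 12 mm of half height between chamber floor and lid underside, and nothing of the incubator touches it (value of joint chamber_lid below 0.03 rad and horizontal distance between probe_tip and port below 0.004 m and angle between probe's own z axis and vertical below 0.06 rad and z of probe_tip in the frame of incubator between 0.0605 and 0.0845 m and contact force between the fingers and probe above 1 N and contact force between probe and incubator below 0.1 N and linear speed of probe below 0.01 m/s); the arm keeps its last pose, push and grip.
It fails at once if the probe touches the incubator, its lid or its sleeve (contact force between probe and incubator above 0.3 N).
It fails at once if the lid is slammed (velocity of joint chamber_lid below -2 rad/s).
It fails at once if the amber bottle is displaced (distance of amber_bottle from where it was at the start of the episode above 0.025 m).
It fails at once if the stopper is displaced (distance of stopper from where it was at the start of the episode above 0.025 m).
It fails at once if the falcon tube is displaced (distance of falcon_tube from where it was at the start of the episode above 0.025 m).
It also fails if it takes over 70 s, if anything falls off the work surface, if the arm or the gripper's body presses on something with over 40 N, if the wrist force passes 120 N, or if a joint passes its speed limit or range.

## Working session

There is one attempt and no reset: what is moved stays moved. The work goes in short steps, Python scripts to look and compute and a tool call to move; the robot and the scene stay as the last step left them, time stands still between calls to the robot, and variables do not carry over. Pictures are saved under pics/ and viewed, at most 11 in all, crops included, and the job is handed in when it is done.

Besides the shell and the picture viewer there is one more tool, called after "Emit:" as name([rows], argument=value, ...), one row to a line, values as JSON. jog_arm: Moves the arm, as the interface text tells. Its arguments: {"type":"object","properties":{"deltas":{"type":"array"},"force":{"type":"number"}},"required":["deltas"]}

```bash
mkdir -p pics; python3 - <<'E'
from plant import r
import cv2,numpy as np
np.set_printoptions(precision=4,suppress=True)
for n in("side","top","wrist"):
    i=r.camera_info(n);print(n,{k:(np.array(v) if k=="view" else v) for k,v in i.items()})
    cv2.imwrite(f"pics/{n}0.png",r.capture(n))
print(r.get_state())
E
```

```text
side {'fx': 412.25396924252425, 'fy': 412.25396924252425, 'cx': 317.8150918507626, 'cy': 202.3807866473152, 'k1': -0.09273454527031769, 'view': array([[ 0.9282, -0.3715, -0.0208, -0.6222],
       [ 0.2602,  0.6082,  0.7499, -0.0371],
       [-0.2659, -0.7015,  0.6612, -0.9762],
       [ 0.    ,  0.    ,  0.    ,  1.    ]])}
top {'fx': 403.89769361274915, 'fy': 403.89769361274915, 'cx': 311.2958272168499, 'cy': 198.11546754425993, 'k1': -0.02228721393681367, 'view': array([[-0.0241, -0.9996,  0.0121, -0.2748],
       [ 0.9932, -0.0226,  0.1138, -0.5883],
       [-0.1135,  0.0147,  0.9934, -0.9064],
       [ 0.    ,  0.    ,  0.    ,  1.    ]])}
wrist {'fx': 298.1575377509428, 'fy': 298.1575377509428, 'cx': 321.0107918056853, 'cy': 197.19149479994726, 'k1': 0.007161442279284102, 'view': array([[-0.4515,  0.8923,  0.001 ,  0.6746],
       [-0.8627, -0.4362, -0.256 ,  0.0311],
       [-0.228 , -0.1164,  0.9667, -0.3887],
       [ 0.    ,  0.    ,  0.    ,  1.    ]])}
{'time_s': 0.15, 'joints': array([-46.6334,  20.5807,   0.6476,  -0.0134, -70.1363, -16.5056]), 'qd': array([ 0.0278, -0.0585,  0.1361, -0.0003,  0.0421,  0.0707]), 'joint_torque': array([ -0.0014, -58.3271,  29.3295,   7.0012,   0.0089,  -0.0001]), 'tcp_pos': array([ 0.3048, -0.6019,  0.2449]), 'eef_rot': array([ 179.9299,   -0.0076, -153.1436]), 'contact_force': array([ 0.2232,  0.7074, -0.1834]), 'moment': array([-0.0209, -0.0088,  0.0289]), 'gripper_force': 0.0, 'gripper_width': 0.08732079625764658}
```

View pics/side0.png

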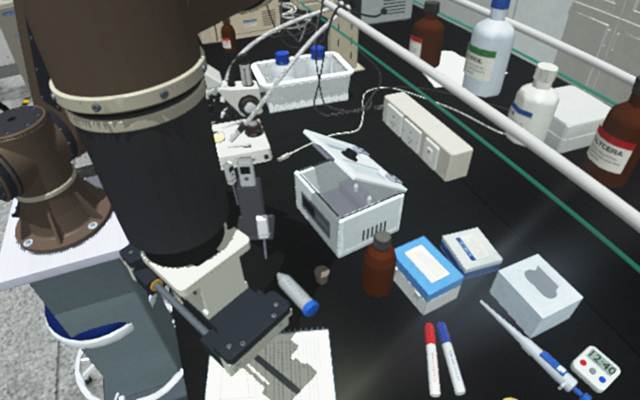

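View pics/top0.png

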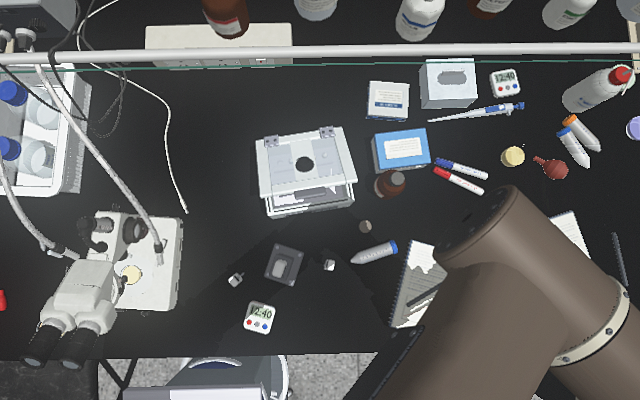

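The side view shows the incubator around (350,200), the holder near (245,185) and a small probe-like object near (264,235). The top view shows the incubator at (305,175), the holder at (283,265), and small white items at (236,280) and (330,265).

```bash
python3 - <<'E'
import cv2
t=cv2.imread("pics/top0.png")[115:305,215:415];s=cv2.imread("pics/side0.png")[115:325,205:425]
cv2.imwrite("pics/tc.png",cv2.resize(t,None,fx=3,fy=3,interpolation=2)[:600])
cv2.imwrite("pics/sc.png",cv2.resize(s,None,fx=2.85,fy=2.85,interpolation=2)[:600])
E
```

```text
(no output)
```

View pics/tc.png

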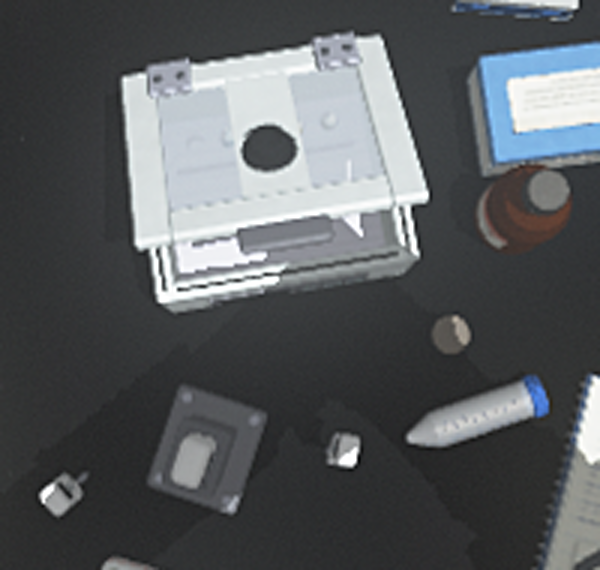

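View pics/sc.png

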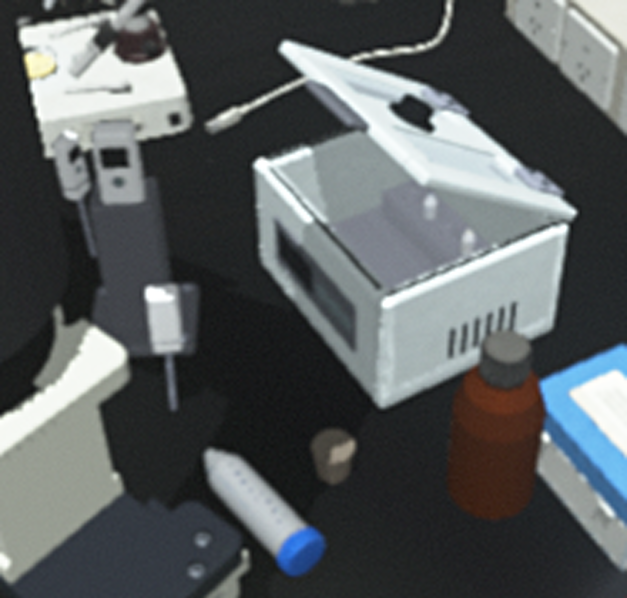

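The side crop shows the lid corners at (282,42), (427,182) and (575,213). It also shows the body corners, the probe handle in the tower at (120,165), and two decoy probes at (163,320) and (73,165). In the top crop the sleeve is at (269,148), the holder foot corners are at (187,385), (268,412), (235,515) and (148,485), and the handle top is at (193,460). Next I fit the poses.

```bash
cat >h.py <<'E'
import numpy as np
from scipy.optimize import least_squares
from plant import r
np.set_printoptions(precision=4,suppress=True)
def proj(i,P):
    V=np.array(i["view"]);p=np.atleast_2d(P)@V[:3,:3].T+V[:3,3]
    s=np.c_[p[:,0]/-p[:,2],-p[:,1]/-p[:,2]];s=s*(1+i["k1"]*(s**2).sum(1,keepdims=True))
    return s*[i["fx"],i["fy"]]+[i["cx"],i["cy"]]
S,T=r.camera_info("side"),r.camera_info("top")
def T3(u,v):return("T",215+u/3,115+v/3)
def S3(u,v):return("S",205+u/2.85,115+v/2.85)
def err(obs,pts):
    return np.concatenate([proj(S if o[0]=="S" else T,p)[0]-o[1:] for o,p in zip(obs,pts)])
def place(x,y,a,P):
    P=np.atleast_2d(P);c,s=np.cos(a),np.sin(a)
    return np.c_[x+c*P[:,0]-s*P[:,1],y+s*P[:,0]+c*P[:,1],P[:,2]]
def lid(th,P):
    P=np.atleast_2d(P);c,s=np.cos(th),np.sin(th)
    return np.c_[.08+c*P[:,0]+s*P[:,2],P[:,1],.115-s*P[:,0]+c*P[:,2]]
E
cat >fit.py <<'E'
from h import *
B=[(S3(383,408),(-.08,-.095,0)),(S3(383,297),(-.08,-.095,.115)),(S3(255,162),(-.08,.095,.115)),(S3(570,228),(.08,-.095,.115)),(S3(553,328),(.08,-.095,0)),(S3(262,262),(-.08,.095,0))]
L=[(S3(282,42),(-.16,.095,.01)),(S3(427,182),(-.16,-.095,.01)),(S3(575,213),(0,-.095,.01)),(T3(122,75),(0,.095,.01)),(T3(383,37),(0,-.095,.01)),(T3(137,247),(-.16,.095,.005)),(T3(428,197),(-.16,-.095,.005)),(T3(269,148),(-.1,0,.024))]
o=[b[0] for b in B+L]
def f(q): return err(o,place(*q[:3],np.vstack([np.array([b[1] for b in B]),lid(q[3],[l[1] for l in L])])))
s=least_squares(f,[.65,-.25,0,.5],loss="soft_l1");q=s.x
print("incub",q,np.degrees(q[2:]));print(f(q).reshape(-1,2).round(1).tolist())
print("lidfront",place(*q[:3],lid(q[3],[(-.16,0,.01),(-.179,0,.008)])),"port shut",place(*q[:3],(-.02,0,.139)))
H=[(T3(187,385),(.042,.037,.0)),(T3(268,412),(.042,-.037,.0)),(T3(235,515),(-.042,-.037,.0)),(T3(148,485),(-.042,.037,.0)),(T3(193,460),(0,0,.194))]
o2=[h[0] for h in H]
g=lambda p:err(o2,place(*p,[h[1] for h in H]))
s=least_squares(g,[.4,-.2,-.3],loss="soft_l1");print("holder",s.x,np.degrees(s.x[2]),g(s.x).round(1))
def tri(obs,x0=(.4,-.25,.1)):
    s=least_squares(lambda p:err(obs,[p]*len(obs)),x0);return s.x,s.fun.round(1)
print("probe top",tri([T3(193,455),S3(118,124)]))
print("decR top",tri([T3(346,447),S3(161,288)]),"decL top",tri([T3(60,490),S3(72,137)]))
print("bottle cap",tri([T3(548,190),S3(507,345)]),"stopper",tri([T3(452,334),S3(333,440)]),"tube ends",tri([T3(408,440),S3(208,455)]),tri([T3(540,397),S3(302,550)]))
E
python3 fit.py
```

```text
incub [ 0.6308 -0.2758  0.1372  0.555 ] [ 7.8601 31.7974]
[[-0.8, 2.5], [-0.0, 1.9], [-0.8, -2.2], [0.7, -1.9], [0.4, 2.4], [-0.4, 1.4], [-0.3, -0.1], [-0.8, -1.2], [1.4, -0.7], [-0.4, -1.1], [-0.2, -2.0], [-0.2, 0.6], [0.7, 1.7], [-0.1, -3.5]]
lidfront [[ 0.5806 -0.2827  0.2078]
 [ 0.5635 -0.2851  0.2161]] port shut [[ 0.611  -0.2785  0.139 ]]
holder [ 0.4288 -0.2222 -0.3515] -20.141021530106457 [-1.4 -0.8  0.9  0.2  0.4 -0.2 -0.2 -0.4 -0.   1.1]
probe top (array([ 0.4342, -0.2224,  0.1941]), array([ 0. , -0.1, -0.1,  0. ]))
decR top (array([ 0.4311, -0.3226,  0.1272]), array([-0.2,  1.1,  1. , -0.1])) decL top (array([ 0.4104, -0.1265,  0.1262]), array([ 0.1, -0.8, -0.9,  0.1]))
bottle cap (array([ 0.6077, -0.4686,  0.1402]), array([ 0.1, -0.3, -0.2,  0. ])) stopper (array([ 0.5136, -0.4135,  0.0324]), array([ 0.1, -0.2, -0.2,  0. ])) tube ends (array([ 0.433 , -0.3785,  0.0146]), array([ 0.1, -0.5, -0.4,  0. ])) (array([ 0.4638, -0.4819,  0.0227]), array([ 0.1, -0.4, -0.3,  0. ]))
```

Emit:
jog_arm([
  [[-1,0,0,2,0],[-1,3.5,4,1,-0.05],[-1,3.5,4,1,-0.05],[-1,3.5,4,0,-0.05],[-1,3.5,4,0,-0.05],[-1,3.5,4,0,-0.05],[-1,3.5,4,0,-0.05],[-1,3.5,4,0,-0.03]],
])

```text
time_s: 1.15
tcp_pos: [0.5508, -0.3206, 0.2854]
eef_rot: [180.0, -0.0, -172.1]
contact_force: [-0.4, -0.4, 0.3]
gripper_width: 0.0135
gripper_force: 0.0
```

Emit:
jog_arm([
  [[-1,3.8,3.9,0,0],[-1,0,0,0,0],[-1,0,0,-2,0],[-1,0,0,-1.5,0],[-1,0,0,-1,0],[-1,0,0,0,0]],
])

```text
time_s: 1.9
tcp_pos: [0.5873, -0.2835, 0.2397]
eef_rot: [180.0, -0.1, -172.1]
contact_force: [-1.3, 0.1, 1.4]
gripper_width: 0.0003
gripper_force: 0.0
```

Emit:
jog_arm([
  [[-1,-0.4,-0.1,-1,0],[-1,-0.5,-0.1,-1,0],[-1,-0.5,0,-1,0],[-1,-0.4,-0.1,-1,0],[-1,-0.3,0,-1,0],[-1,-0.2,-0.1,-1,0],[-1,0,0,0,0]],
])

```text
time_s: 2.78
tcp_pos: [0.5645, -0.287, 0.1793]
eef_rot: [180.0, -0.1, -172.1]
contact_force: [1.1, 0.2, 0.1]
gripper_width: 0.0003
gripper_force: 0.0
```

Emit:
jog_arm([
  [[-1,-0.2,0,-0.8,0],[-1,-0.2,0,-0.8,0],[-1,-0.1,0,-0.8,0],[-1,0,0,-0.6,0],[-1,0,0,-0.4,0],[-1,0,0,-0.2,0],[-1,0,0,0,0]],
])

```text
time_s: 3.65
tcp_pos: [0.5601, -0.2871, 0.1446]
eef_rot: [180.0, 0.0, -172.0]
contact_force: [-0.5, 0.0, -0.1]
gripper_width: 0.0002
gripper_force: 0.0
```

```bash
python3 - <<'E'
from h import *
import cv2
s=r.get_state();print(s["contact_force"],s["tcp_pos"])
a=r.capture("side")[80:280,180:440];b=r.capture("top")[110:310,215:415]
cv2.imwrite("pics/m1.png",cv2.resize(np.hstack([a,b]),None,fx=1.73,fy=1.73,interpolation=2))
E
```

```text
[-0.4585  0.0427 -0.1424] [ 0.5601 -0.2871  0.1446]
```

View pics/m1.png

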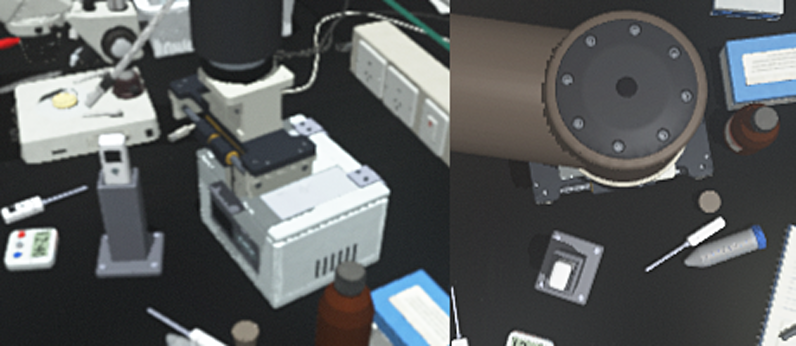

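The lid looks nearly shut. The decoy probes have toppled over: one lies by the tube at about (690,245), and the other is left of the holder. I'll press a little further to close the lid fully.

Emit:
jog_arm([
  [[-1,-0.4,0,-0.2,0],[-1,0,0,-0.2,0],[-1,0,0,-0.1,0],[-1,0,0,0,0]],
])

```text
time_s: 4.25
tcp_pos: [0.559, -0.2874, 0.144]
eef_rot: [-179.8, 0.4, -171.9]
contact_force: [-1.6, 5.7, 22.6]
gripper_width: 0.0003
gripper_force: 11.1
```

Emit:
jog_arm([
  [[-1,0,0,3,0],[-1,0,0,5,0],[1,0,0,5,-0.08],[1,-3,1.5,0,-0.1],[1,-4,2,0,-0.1],[1,-4,2,0,-0.1],[1,-1.6,1,0,-0.11],[1,0,0,0,0]],
])

```text
time_s: 5.25
tcp_pos: [0.4291, -0.2217, 0.2703]
eef_rot: [180.0, 0.1, 159.9]
contact_force: [1.0, 0.3, 0.8]
gripper_width: 0.0551
gripper_force: 0.0
```

```bash
python3 - <<'E'
from h import *
import cv2
s=r.get_state();print(s["tcp_pos"],s["eef_rot"])
W=r.camera_info("wrist");np.save("W1.npy",W,allow_pickle=True)
w=r.capture("wrist");b=r.capture("top");a=r.capture("side")
for n,i in zip("wts",(w,b,a)):cv2.imwrite(f"pics/r2{n}.png",i)
m=np.full((600,800,3),0,np.uint8)
m[:350,:560]=cv2.resize(w,(560,350),interpolation=3)
m[350:600,:350]=cv2.resize(b[115:240,230:405],None,fx=2,fy=2,interpolation=2)
m[350:600,350:800]=cv2.resize(a[130:255,200:425],None,fx=2,fy=2,interpolation=2)
cv2.imwrite("pics/m2.png",m)
E
```

```text
[ 0.4291 -0.2217  0.2703] [179.9607   0.0994 159.9212]
```

View pics/m2.png

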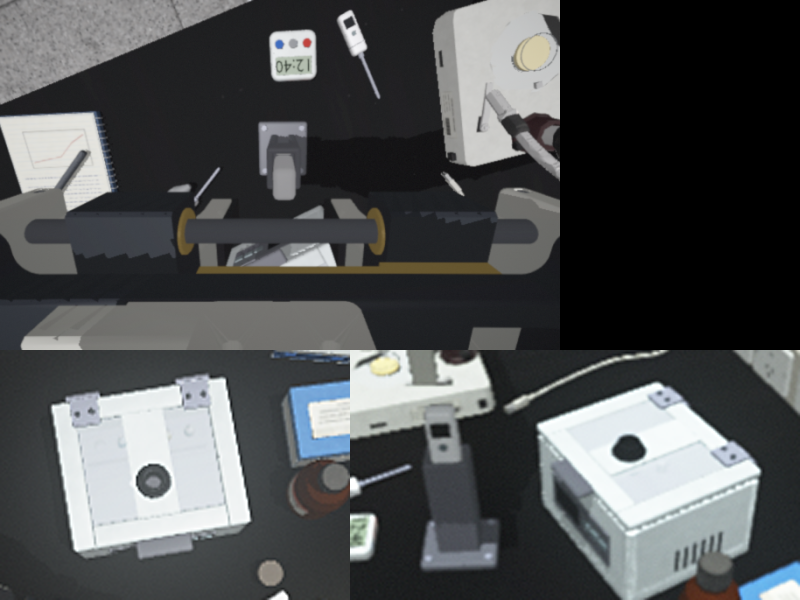

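The lid is shut, and the wrist view shows the handle centred between the fingers at about (284,170). The sleeve appears at (153,481) in the top inset and (629,447) in the side inset. Next I descend and grip.

Emit:
jog_arm([
  [[1,0.2,0,-3,0],[1,0,0,-3,0],[1,0,0,-2.5,0],[1,0,0,-1.5,0],[1,0,0,0,0],[-1,0,0,0,0],[-1,0,0,0,0],[-1,0,0,0,0]],
], force=30)

```text
time_s: 6.4
tcp_pos: [0.4323, -0.2222, 0.1702]
eef_rot: [180.0, 0.1, 159.9]
contact_force: [-1.1, 0.7, 0.1]
gripper_width: 0.0632
gripper_force: 0.0
```

```bash
python3 - <<'E'
from h import *
import cv2
s=r.get_state();print(s["tcp_pos"],s["contact_force"],s["gripper_width"],s["gripper_force"])
b=cv2.imread("pics/r2t.png");g=cv2.cvtColor(b,6)
for n,(x0,x1,y0,y1) in {"t":(290,324,166,196),"s":(326,352,168,190)}.items():
    im=cv2.cvtColor(cv2.imread(f"pics/r2{n}.png"),6)[y0:y1,x0:x1]
    m=(cv2.resize(im,None,fx=4,fy=4,interpolation=cv2.INTER_CUBIC)<110).astype(np.uint8)
    c=max(cv2.findContours(m,0,1)[0],key=cv2.contourArea);e=cv2.fitEllipse(cv2.convexHull(c))
    print(n,x0+(e[0][0]+.5)/4-.5,y0+(e[0][1]+.5)/4-.5,np.array(e[1])/4)
    if n=="t":pt=("T",x0+(e[0][0]+.5)/4-.5,y0+(e[0][1]+.5)/4-.5)
t=lambda u,v:("T",230+u/2,115+(v-350)/2)
d=lambda u,v:("S",200+(u-350)/2,130+(v-350)/2)
A=[(t(52,407),(.08,.095,.125)),(t(226,377),(.08,-.095,.125)),(t(249,521),(-.08,-.095,.125)),(t(78,548),(-.08,.095,.125)),
(d(538,427),(-.08,.095,.125)),(d(758,470),(.08,-.095,.125)),(d(660,383),(.08,.095,.125)),(d(606,551),(-.08,-.095,.125)),(pt,(-.02,0,.139))]
o=[a[0] for a in A];P=[a[1] for a in A]
f=lambda q:err(o,place(*q,P));q=least_squares(f,[.63,-.276,.137],loss="soft_l1").x
print(q,f(q).round(1),"port",place(*q,(-.02,0,.139)))
print("port from top blob",least_squares(lambda p:err([pt],[(p[0],p[1],.139)]),[.6,-.28]).x)
for c in(S,T):
  V=np.array(c["view"]);print("cam",-V[:3,:3].T@V[:3,3])
E
```

```text
[ 0.4323 -0.2222  0.1702] [-1.1299  0.6813  0.08  ] 0.06316750447652235 0.0
t 306.02681159973145 179.94139671325684 [16.6719 16.7925]
s 339.0036926269531 178.9890012741089 [12.9987 16.2155]
[ 0.6283 -0.2765  0.1307] [  0.1  -1.6   0.6   0.3   1.4   1.4  -2.4   1.7  -1.4  -2.2   1.3   0.1
  -1.   -1.2   9.9 -12.7   1.1  -0.2] port [[ 0.6084 -0.2791  0.139 ]]
port from top blob [ 0.6082 -0.2769]
cam [ 0.3276 -0.8934  0.6604]
cam [ 0.4748 -0.2746  0.9707]
```

Emit:
jog_arm([
  [[-1,0,0,0,0],[-1,0,0,0,0],[-1,0,0,0,0],[-1,0,0,0,0],[-1,0,0,0,0]],
], force=30)

```text
time_s: 7.02
tcp_pos: [0.4321, -0.2218, 0.1694]
eef_rot: [180.0, 0.0, 159.9]
contact_force: [0.6, 3.0, -0.6]
gripper_width: 0.0201
gripper_force: 30.0
```

Emit:
jog_arm([
  [[-1,0,0,1,0],[-1,0,0,1.5,0],[-1,0,0,2.5,0],[-1,0,0,3,0],[-1,0,0,3,0],[-1,0,0,3,0],[-1,0,0,3,0],[-1,0,0,0,0]],
])

```text
time_s: 8.02
tcp_pos: [0.4326, -0.2231, 0.3434]
eef_rot: [-180.0, 0.3, 159.9]
contact_force: [0.7, 0.3, -1.0]
gripper_width: 0.0197
gripper_force: 30.0
```

Emit:
jog_arm([
  [[-1,2,-0.6,0,0],[-1,3,-1,0,0],[-1,3,-1,0,0],[-1,3,-1,0,0],[-1,3,-1,0,0],[-1,1.2,-0.4,0,0],[-1,0,0,0,0],[-1,0,0,0,0]],
])

```text
time_s: 9.02
tcp_pos: [0.5834, -0.2721, 0.3395]
eef_rot: [-180.0, -0.0, 159.9]
contact_force: [0.5, -0.5, -0.3]
gripper_width: 0.0199
gripper_force: 30.0
```

```bash
python3 - <<'E'
from h import *
import cv2
s=r.get_state();print(s["tcp_pos"],s["eef_rot"],s["contact_force"],s["gripper_width"],s["gripper_force"])
a=r.capture("side");w=r.capture("wrist");b=r.capture("top")
for n,i in zip("wts",(w,b,a)):cv2.imwrite(f"pics/r3{n}.png",i)
p=np.array(s["tcp_pos"])
print("tcp,tip in side",proj(S,[p,p-[0,0,.1554]]),"port",proj(S,[.609,-.278,.139]),"top tcp",proj(T,[p,[.609,-.278,.139]]))
cr=a[60:260,270:420]
m=np.zeros((600,800,3),np.uint8);m[:,:450]=cv2.resize(cr,None,fx=3,fy=3,interpolation=2)
m[:219,450:]=cv2.resize(w,(350,219));m[220:440,450:]=cv2.resize(b[115:225,220:395],None,fx=2,fy=2)
cv2.imwrite("pics/m3.png",m)
E
```

```text
[ 0.5834 -0.2721  0.3395] [-179.9926   -0.0296  159.8709] [ 0.4677 -0.5234 -0.2511] 0.01986312839576785 29.976899921894073
tcp,tip in side [[325.4274  85.9399]
 [326.1407 158.5025]] port [[338.8497 175.0199]] top tcp [[303.2588 175.4215]
 [306.547  179.5392]]
```

View pics/m3.png

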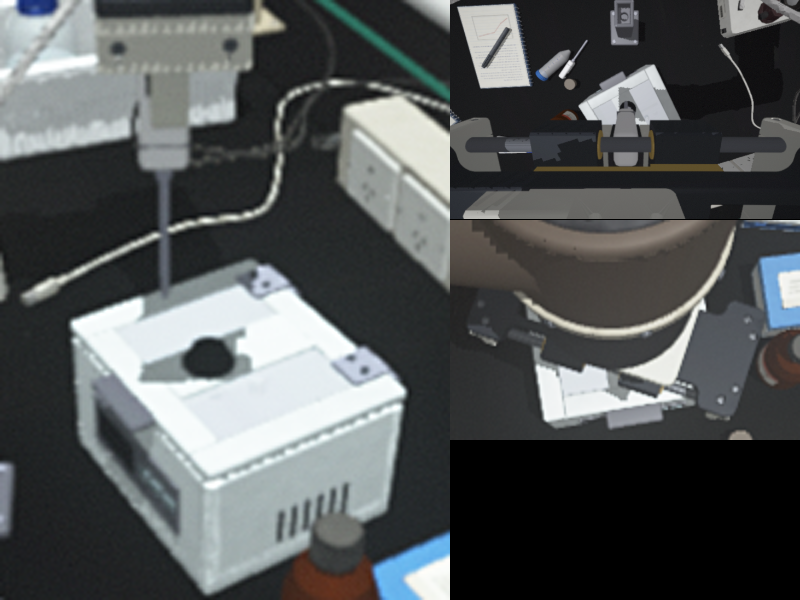

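The side crop shows the stem tip at (165,297), i.e. side px (325,159), and the sleeve at (209,357). In the wrist inset the sleeve shows just above the handle at about (627,107), so I'll zoom in there.

```bash
python3 - <<'E'
from h import *
import cv2
W=r.camera_info("wrist");s=r.get_state();p=np.array(s["tcp_pos"])
V=np.array(W["view"]);print("cam",-V[:3,:3].T@V[:3,3])
for z in(.03,.056,.1554):print("axis",z,proj(W,p-[0,0,z]))
print("port",proj(W,[.609,-.278,.139]))
w=r.capture("wrist");cv2.imwrite("pics/r4w.png",w)
cv2.imwrite("pics/m4.png",cv2.resize(w[110:310,240:400],None,fx=3.0,fy=3.0,interpolation=2))
E
```

```text
cam [ 0.518  -0.2491  0.4785]
axis 0.03 [[322.5055 236.3858]]
axis 0.056 [[322.3126 221.8942]]
axis 0.1554 [[321.8718 188.7606]]
port [[324.4563 201.3428]]
```

View pics/m4.png

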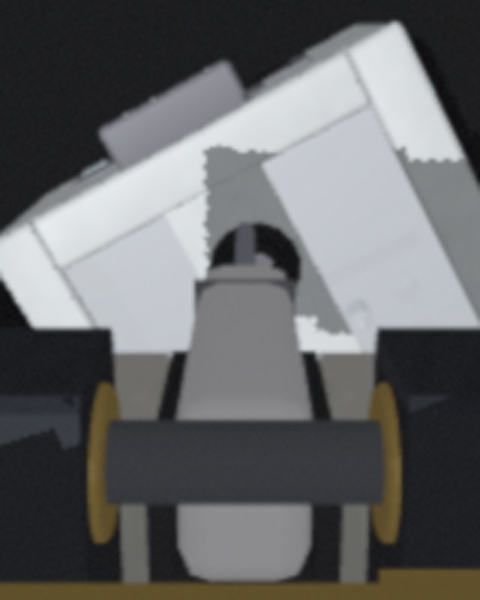

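In the zoom, the stem tip is at (246,224) and the sleeve ring centre is at about (256,264). Both sit a few px above the prediction, so I'll align them relative to each other. I'm moving the tip close above the mouth.

Emit:
jog_arm([
  [[-1,1,-0.3,0,0],[-1,1,-0.2,0,0],[-1,0.7,-0.1,0,0],[-1,0,0,-1,0],[-1,0,0,-1,0],[-1,0,0,-1,0],[-1,0,0,0,0],[-1,0,0,0,0]],
])

```text
time_s: 10.22
tcp_pos: [0.6109, -0.2783, 0.3099]
eef_rot: [-180.0, 0.0, 159.9]
contact_force: [0.1, -0.3, -0.4]
gripper_width: 0.0201
gripper_force: 30.0
```

```bash
python3 - <<'E'
from h import *
import cv2
W=r.camera_info("wrist");s=r.get_state();p=np.array(s["tcp_pos"]);print(p,s["eef_rot"])
w=r.capture("wrist");a=r.capture("side");cv2.imwrite("pics/r5w.png",w);cv2.imwrite("pics/r5s.png",a)
for n,c in(("w",W),("s",S)):
  print(n,"tip@tcp",proj(c,p-[0,0,.1554]),"port",proj(c,[.609,-.278,.139]),"J/mm",[(proj(c,np.array([.609,-.278,.139])+d)-proj(c,[.609,-.278,.139])).round(2) for d in([.001,0,0],[0,.001,0],[0,0,.001])])
x=cv2.resize(w[150:225,285:355],None,fx=7,fy=7,interpolation=2);y=cv2.resize(a[140:215,320:360],None,fx=7,fy=7,interpolation=2)
cv2.imwrite("pics/m5.png",np.hstack([x,y]))
E
```

```text
[ 0.6109 -0.2783  0.3099] [-179.9917    0.0256  159.8798]
w tip@tcp [[321.9118 188.8024]] port [[321.481  183.6786]] J/mm [array([[0.32, 0.87]]), array([[ 0.89, -0.32]]), array([[0. , 0.2]])]
s tip@tcp [[339.8692 168.8396]] port [[338.8497 175.0199]] J/mm [array([[ 0.44, -0.12]]), array([[-0.2 , -0.27]]), array([[ 0.01, -0.38]])]
```

View pics/m5.png

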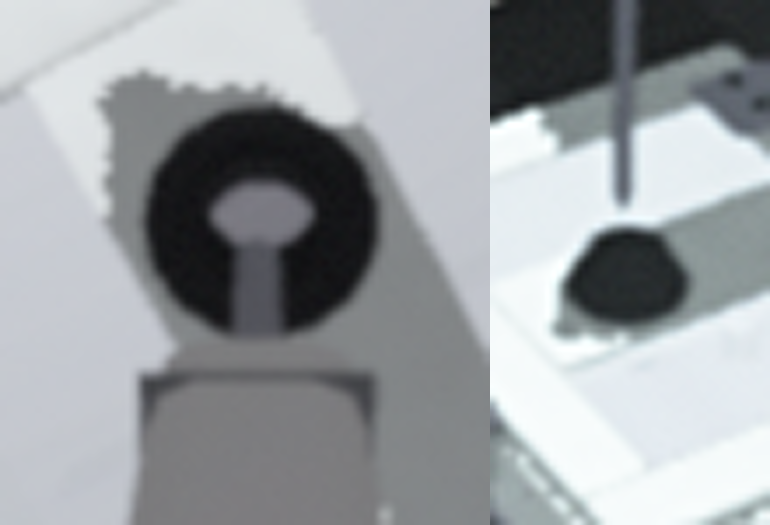

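The wrist zoom shows the bore at (263,236) and the stem at column 259, with its end near row 250. The side zoom shows the tip at column 623 and the sleeve at about column 626. I'll refine the side column offset with averaged sub-pixel profiles.

```bash
python3 - <<'E'
from h import *
import cv2
a=np.mean([cv2.cvtColor(r.capture("side"),6).astype(float) for _ in range(8)],0)
w=np.mean([cv2.cvtColor(r.capture("wrist"),6).astype(float) for _ in range(4)],0);np.save("w5.npy",w)
def edges(row,lo,hi,mn):
    p=a[row];j=lo+int(np.argmin(p[lo:hi])); L=p[j-mn-4:j-mn].max();R=p[j+mn:j+mn+4].mean();m=p[j-1:j+2].min() if mn<8 else p[335:343].mean()
    def cross(step,b):
        t=(m+b)/2;k=j
        while p[k]<t:k+=step
        return k-step*(p[k]-t)/(p[k]-p[k-step])
    l,q=cross(-1,L),cross(1,R);return row,round(l,2),round(q,2),round((l+q)/2,2),round(L),round(m),round(R)
for v in range(157,169):print("stem",edges(v,334,344,4))
for v in range(174,184):print("slv",edges(v,334,344,10))
print(w[168:200,322].round().astype(int).tolist())
E
```

```text
stem (157, np.float64(336.98), np.float64(340.67), np.float64(338.82), 140, 100, 217)
stem (158, np.float64(337.04), np.float64(339.94), np.float64(338.49), 139, 98, 237)
stem (159, np.float64(337.4), np.float64(339.74), np.float64(338.57), 145, 101, 237)
stem (160, np.float64(337.55), np.float64(339.81), np.float64(338.68), 174, 115, 237)
stem (161, np.float64(337.2), np.float64(339.82), np.float64(338.51), 235, 114, 236)
stem (162, np.float64(337.19), np.float64(339.81), np.float64(338.5), 238, 114, 236)
stem (163, np.float64(337.2), np.float64(339.8), np.float64(338.5), 237, 116, 236)
stem (164, np.float64(337.18), np.float64(339.75), np.float64(338.47), 236, 117, 237)
stem (165, np.float64(337.18), np.float64(339.71), np.float64(338.44), 236, 116, 237)
stem (166, np.float64(337.17), np.float64(339.66), np.float64(338.42), 236, 114, 237)
stem (167, np.float64(337.17), np.float64(339.63), np.float64(338.4), 236, 115, 236)
stem (168, np.float64(337.23), np.float64(339.58), np.float64(338.4), 236, 130, 237)
slv (174, np.float64(333.98), np.float64(344.55), np.float64(339.26), 236, 38
[... 190 characters left out ...]
at64(331.7), np.float64(345.48), np.float64(338.59), 236, 42, 67)
slv (178, np.float64(331.17), np.float64(346.02), np.float64(338.59), 237, 42, 53)
slv (179, np.float64(330.52), np.float64(346.28), np.float64(338.4), 244, 43, 45)
slv (180, np.float64(329.89), np.float64(346.35), np.float64(338.12), 249, 42, 44)
slv (181, np.float64(329.74), np.float64(342.95), np.float64(336.35), 249, 43, 44)
slv (182, np.float64(329.84), np.float64(346.12), np.float64(337.98), 249, 42, 49)
slv (183, np.float64(330.12), np.float64(346.09), np.float64(338.1), 248, 41, 86)
[24, 22, 21, 18, 21, 24, 27, 44, 87, 118, 123, 123, 122, 122, 122, 116, 101, 86, 84, 84, 84, 84, 84, 84, 84, 84, 84, 84, 85, 90, 106, 122]
```

Emit:
jog_arm([
  [[-1,0.03,0.05,0,0],[-1,0,0,0,0],[-1,0,0,-0.6,0],[-1,0,0,-0.6,0],[-1,0,0,-0.6,0],[-1,0,0,-0.4,0],[-1,0,0,0,0],[-1,0,0,0,0]],
])

```text
time_s: 11.92
tcp_pos: [0.6114, -0.2777, 0.2878]
eef_rot: [-180.0, 0.0, 159.9]
contact_force: [1.0, 0.1, 0.4]
gripper_width: 0.0198
gripper_force: 30.0
```

```bash
python3 - <<'E'
from h import *
import cv2
s=r.get_state();print(s["tcp_pos"],s["eef_rot"],s["contact_force"])
a=np.mean([r.capture("side").astype(float) for _ in range(4)],0);w=np.mean([r.capture("wrist").astype(float) for _ in range(4)],0)
x=cv2.resize(w[150:225,285:355],None,fx=7,fy=7,interpolation=2);y=cv2.resize(a[140:215,320:360],None,fx=7,fy=7,interpolation=2)
y=255*(np.clip(y,0,255)/255)**.5
cv2.imwrite("pics/m6.png",np.hstack([x,y]))
E
```

```text
[ 0.6114 -0.2777  0.2878] [-179.9952    0.0161  159.8793] [1.0145 0.1429 0.3761][ WARN:0@9.062] global loadsave.cpp:1063 imwrite_ Unsupported depth image for selected encoder is fallbacked to CV_8U.
```

View pics/m6.png

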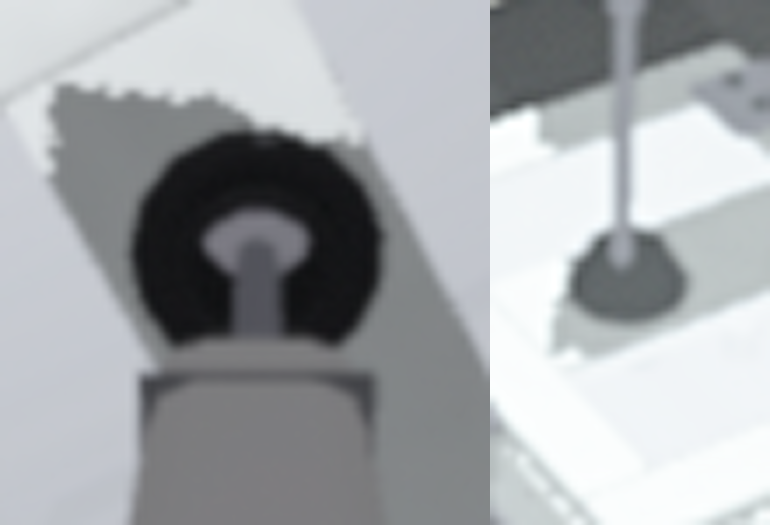

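The wrist view shows the stem at column 257, centred on the bore, with the tip just inside. The side view agrees to about 1 mm, with the stem at 621 and the sleeve at 628. I'll continue down.

Emit:
jog_arm([
  [[-1,0,0,-0.5,0],[-1,0,0,-0.8,0],[-1,0,0,-0.8,0],[-1,0,0,-0.8,0],[-1,0,0,-0.8,0],[-1,0,0,-0.8,0],[-1,0,0,-0.8,0],[-1,0,0,-0.6,0]],
])

```text
time_s: 13.32
tcp_pos: [0.6112, -0.2776, 0.2279]
eef_rot: [-180.0, -0.0, 159.9]
contact_force: [-0.1, -0.7, -0.1]
gripper_width: 0.0196
gripper_force: 30.0
```

Emit:
jog_arm([
  [[-1,0,0,0,0],[-1,0,0,0,0],[-1,0,0,0,0]],
])

```text
time_s: 13.7
tcp_pos: [0.6114, -0.2777, 0.2289]
eef_rot: [180.0, 0.0, 159.9]
contact_force: [-0.3, -1.3, -0.9]
gripper_width: 0.0199
gripper_force: 30.0
```

```bash
python3 - <<'E'
from h import *
import cv2
s=r.get_state();print(s["tcp_pos"],s["eef_rot"],s["contact_force"],s["qd"].max())
a=np.mean([r.capture("side").astype(float) for _ in range(4)],0);w=r.capture("wrist").astype(float)
x=cv2.resize(w[150:225,285:355],None,fx=7,fy=7,interpolation=2);y=cv2.resize(a[140:215,320:360],None,fx=7,fy=7,interpolation=2)
y=255*(np.clip(y,0,255)/255)**.5
cv2.imwrite("pics/m7.png",np.hstack([x,y]).clip(0,255).astype(np.uint8))
E
```

```text
[ 0.6114 -0.2777  0.2289] [179.9949   0.0367 159.8782] [-0.3231 -1.3018 -0.9436] 0.12552043222137912
```

View pics/m7.png

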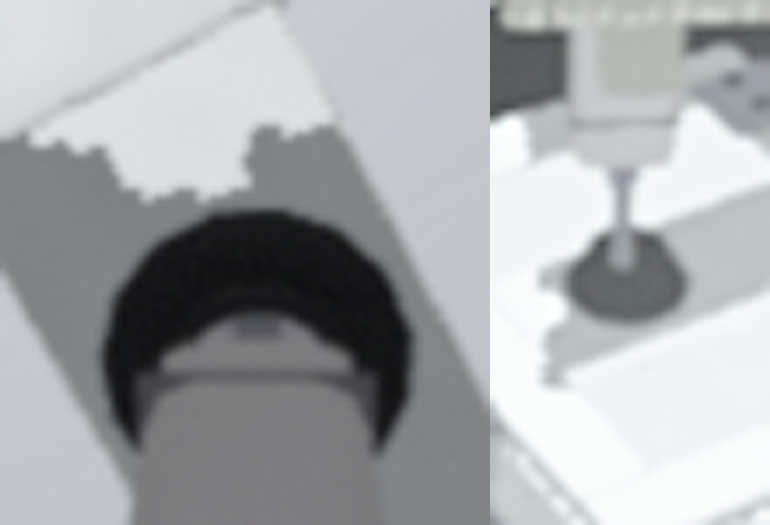

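The stem passes through the sleeve mouth, about 1 mm off centre at most views, with no contact force. TCP z of 0.229 puts the tip at about 0.073 m. I'm handing in.

```bash
python3 -c "
from plant import r
print(r.close_job())"
```

```text
the job is handed in; nothing more can be done
None
```

I shut the lid and handed the job in with the probe held upright in the sleeve, tip about 73 mm up (target 72.5) and an estimated 1–2 mm off centre. No contact with the incubator showed, and the bottle, stopper and tube looked unmoved, though I didn't measure them afterwards; no verdict was returned.

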